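# Sweep spent screw caps into the tilting bin

## Task

Clear the three spent screw caps off the record cleaning table. First push the upright tab of the tin bin under the front edge outward until the bin is tilted fully open, then sweep all three caps along the table top and over that edge so that they drop into the bin. Only push, never pick anything up; leave the bin standing open, and leave the spindle puck, the stylus guard and everything else where they are.

Things in the scene. Friction and masses are not known exactly. Their poses are not given: they have to be found in the camera images.
- bin_mount: Fixed hinge brackets of the bin. Origin: on the table-top's front edge (the straight edge farthest from the robot, running along y; top surface z = 0, nothing beyond it but the bin), at the middle of the bin's width; x points outward, away from the robot. The bin is 400 mm wide along y (200 mm to each side of this origin).
- bin (a joint): Tilt of the bin, rad: 0 shut, 0.5 fully open (stop). The hinge runs along y, 10 mm beyond the table edge, 190 mm below the table top; opening swings the top outward (+x). Friction holds it where left; opening takes 3 to 5 N at the tab. Shut, the front panel bars the edge, 10 mm beyond it and 15 mm above the top; open, a mouth about 100 x 390 mm lies beyond the edge.
- bin_tab (a point): Middle of the top edge of the bin's sheet-metal push tab, on the face towards the robot, which is pushed outward. The tab is 70 mm wide (y), 4 mm thick and, with the bin shut, stands 50 mm above the table top in the plane of the front panel. Fully open, this point has gone about 115 mm outward and stands about 20 mm above table-top level.
- bin_floor (a point): Middle of the bin's inner floor (110 mm deep x 400 mm wide). Axes turn with the bin: x outward to the front panel (inner face at +55 mm), y along the width, z up towards the mouth.
- cap1: Spent black ribbed screw cap, a round disc 30 mm in diameter, 14 mm high, 10 to 18 g, lying flat. Origin: centre of its underside. The caps, the puck and the guard stand in one row along y in any order, at least 60 mm apart centre to centre, 80 to 140 mm inward of the table edge; each has a clear way straight outward to the open bin.
- cap2: Spent black ribbed screw cap, a round disc 30 mm in diameter, 14 mm high, 10 to 18 g, lying flat. Origin: centre of its underside. The caps, the puck and the guard stand in one row along y in any order, at least 60 mm apart centre to centre, 80 to 140 mm inward of the table edge; each has a clear way straight outward to the open bin.
- cap3: Spent black ribbed screw cap, a round disc 30 mm in diameter, 14 mm high, 10 to 18 g, lying flat. Origin: centre of its underside. The caps, the puck and the guard stand in one row along y in any order, at least 60 mm apart centre to centre, 80 to 140 mm inward of the table edge; each has a clear way straight outward to the open bin.
- puck: Chrome spindle puck (single-record adaptor), round with a coned top, 38 mm diameter, 20 mm high; stands in the row of caps and stays. Origin: centre of its underside.
- guard: Translucent plastic stylus guard, a small three-sided cover 30 x 20 x 16 mm; stands in the row of caps and stays. Origin: centre of its underside; x along its length.
- funnel: Green plastic funnel standing mouth down, 90 mm wide, 85 mm high, to the left. Origin: centre of its underside. Stays.
- lifter: White nylon record lifter, flat, 145 mm long along its x, up to 50 mm wide, 18 mm high, to the right. Origin on its underside. Stays.
- brush: Wooden record brush, 35 x 100 x 32 mm, to the left nearer the robot. Origin: centre of its underside. Stays.
- jar: Squat amber jar, 56 mm diameter, 60 mm high, to the right nearer the robot. Origin: centre of its underside. Stays.

How it is judged:
By the outcome, as a careful person would: the job done as asked, in the order asked, and still so for the second after the job is handed in, with the robot touching nothing.
It also fails if it takes over 61 s, if anything falls off the work surface, if the arm or the gripper's body presses on something with over 40 N, if the wrist force passes 120 N, or if a joint passes its speed limit or range.

## Robot

A 7-joint arm with a two-finger parallel gripper is mounted at the origin on the work surface. World frame = base frame: x ahead of the robot, y to its left, z up, the work surface at z = 0. Lengths are in m, angles in rad, forces in N, time in s.
With the tool pointing down it reaches from about 0.425 to 0.925 m from the base axis. Payload 6.8 kg.
Tool frame: the origin (TCP) lies on the centre line of the jaws, within the pads' length; the fingertips stand 14 mm ahead of it and the grasp point (between the pads) lies 5 mm behind it (r.tips_ahead is the distance from the TCP to the fingertips, in m); z points along the fingers, y is the line along which they close (so a half turn about z gives the same grasp; the last joint's range is limited). The gripper opens to 85 mm and grips with 20 to 120 N. Pads are 22 mm wide; open, the fingers measure 114 mm over their backs; the gripper's body (76 mm by 85 mm) begins 54 mm behind the grasp point. The pads swing forward as they close: fully open they stand 13 mm farther back than shut.
Start: joints at [-1.353, 0.477, 0.022, 1.555, -0.011, 1.109, -0.083], TCP at [0.216, 0.64, 0.245] pointing down, gripper open.
Joint ranges: [-2.96, 2.96], [-0.34, 2.1], [-1.41, 1.46], [0.24, 2.44], [-1.37, 4.51], [0.17, 1.92], [-2.96, 2.96]. Speed limits (rad/s): [2.39, 2.39, 3.14, 3.14, 3.14, 3.14, 3.14].

## Interface

Orientations are given as a rotation vector (axis times angle).
In Python, from bench import r, eyes gives the robot as it stands.
- The arm moves only by the tool step_arm, never from a script. Its argument "rows" is a list of rows, each a list of 6 numbers: the shift along the world's x, y, z in units of 60 cm (1.0 is 60 cm), then the turn, a rotation vector about the world's x, y, z in units of pi rad (1.0 is pi rad). In form: [[x, y, z, rx, ry, rz], ...]. A call has 1 to 5 rows; each row is the pose to reach, as a shift and turn from the pose commanded when the call began, turning the shorter way round; what a row does not reach only later rows make up. A row lasts 1/12 s, in which the tool goes at most 41.7 mm and 7.16 degrees, less where a joint would pass 70% of its speed; a pose out of reach is approached as far as the arm can. A call with a number of a shift or a turn outside -1 to 1 is refused whole. A call with a gripper value outside its range is refused whole. "jaw" is the closure, from 0 (fully open) to 1 (shut), set as the call begins (left out, the last holds). The fingers move at their own pace and stop on an object; "squeeze" is the grip in N (left out, the last holds). Time passes only in rows, so rows that repeat a pose let the fingers close. It gives the time, the measured TCP pose, the force, the opening and the grip force at its end, in the units of the state.
- r.get_obs(): the state, without advancing time (a new reading comes with each control period).
- eyes.grab_frame(name): name is "scene" or "top"; returns the picture (480x640x3 uint8, red, green, blue); there is no depth.
- eyes.camera_info(name): a dict with "mtx" (3x3 intrinsics, pixels), "k1" (the pictures are not rectified: a ray, as slopes to the right and down, at radius r is drawn at 1 + k1 r^2 times it, then the intrinsics apply), "extrinsics" (4x4, takes a point from camera to world coordinates). Camera axes: x right, y down, z forward; pixel columns grow to the right and rows downward; lengths in m; the calibration is good to about 2 mm. A picture is of the moment at which its call begins. camera_info takes no time and is no camera call.
- r.hand_in(): hands the job in; it is judged then, once.
The state is a dict: "clock": time; "joints": joint angles; "qvel": joint speeds; "tau": joint torques, N m; "tcp_pos": TCP position; "orientation": TCP orientation; "contact_force": force on the tool from outside, world axes, zero at the start; "moment": the same for the moment, N m; "grip_width": finger opening in m; "gripper_force": force on a finger pad.
Only numpy, scipy, OpenCV 4.12 (cv2) and the standard library are available. Lean on these libraries where they do the work, as an engineer would, in place of code of your own. Each camera call takes 0.05 s, during which the arm holds its last target. There are 200 camera calls.

## Working session

There is one attempt and no reset: what is moved stays moved. The work goes in short steps, Python scripts to look and compute and a tool call to move; the robot and the scene stay as the last step left them, time stands still between calls to the robot, and variables do not carry over. Pictures are saved under pics/ and viewed, at most 10 in all, crops included, and the job is handed in when it is done.

Besides the shell and the picture viewer there is one more tool, called after "Request:" in YAML: its name, and indented under it one key for each argument. step_arm: Moves the arm, as the interface text tells. Shifts and turns lie within -1 to 1; 1 stands for 60 cm of shift or pi rad of turn. Its arguments: {"type":"object","properties":{"rows":{"type":"array"},"jaw":{"type":"number"},"squeeze":{"type":"number"}},"required":["rows"]}

```bash
mkdir -p pics
cat > h.py <<'E'
import numpy as np, cv2
from bench import r, eyes
def save(n,f):
    im=eyes.grab_frame(n); cv2.imwrite(f,im[:,:,::-1]); return im
def ray(n,u,v):
    c=eyes.camera_info(n); K=np.array(c["mtx"]);T=np.array(c["extrinsics"])
    d=cv2.undistortPoints(np.array([[[u,v]]],float),K,np.array([c["k1"],0,0,0,0.]))[0,0]
    return T[:3,3],T[:3,:3]@np.array([d[0],d[1],1])
def onz(n,u,v,z):
    o,d=ray(n,u,v); return o+d*(z-o[2])/d[2]
E
python3 - <<'E'
from h import *
for n in("scene","top"):
    save(n,f"pics/{n}0.png"); c=eyes.camera_info(n); print(n,np.round(c["mtx"],1).tolist(),c["k1"],np.round(c["extrinsics"],3).tolist())
print(r.get_obs())
E
```

```text
scene [[449.1, 0.0, 321.5], [0.0, 449.1, 236.4], [0.0, 0.0, 1.0]] -0.06695562234240258 [[-0.836, 0.471, -0.282, 0.736], [0.548, 0.704, -0.451, 0.46], [-0.014, -0.532, -0.847, 0.835], [0.0, 0.0, 0.0, 1.0]]
top [[465.7, 0.0, 317.2], [0.0, 465.7, 240.6], [0.0, 0.0, 1.0]] 0.02674138281260089 [[0.011, -0.983, 0.183, 0.293], [-1.0, -0.008, 0.014, -0.008], [-0.012, -0.184, -0.983, 0.805], [0.0, 0.0, 0.0, 1.0]]
{'clock': 0.1, 'joints': array([-1.35309193,  0.47770778,  0.02231966,  1.55632945, -0.01150627,
        1.10928339, -0.0830872 ]), 'qvel': array([ 0.00146332, -0.00211311, -0.00033211, -0.00472039, -0.00111377,
       -0.00018564,  0.00073255]), 'tau': array([ 4.39950600e-03, -5.97758710e+01,  1.61422905e+00, -2.81956440e+01,
        1.29577535e-02,  4.97450194e-03, -1.65361109e-05]), 'tcp_pos': array([0.21588175, 0.63902392, 0.2444387 ]), 'orientation': array([-5.09407005e-01, -3.09985343e+00,  2.50092064e-03]), 'contact_force': array([ 0.48158244, -0.19289391,  0.63162028]), 'moment': array([ 0.01349829, -0.01172937, -0.03450548]), 'gripper_force': 0.0, 'grip_width': 0.08541114072903952}
```

View pics/top0.png

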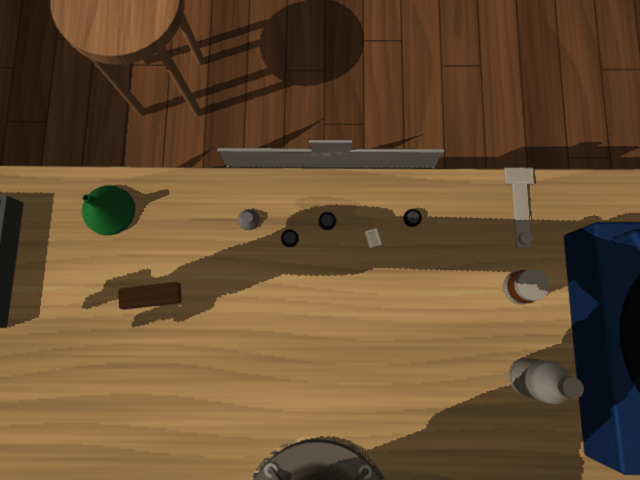

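View pics/scene0.png

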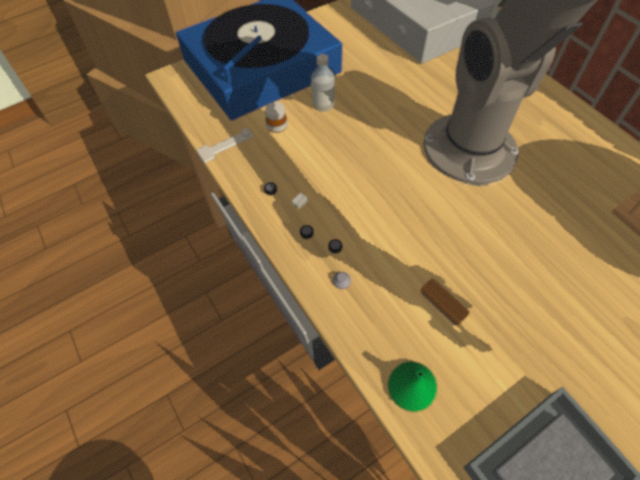

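Top view: the caps are at pixels (290,238), (327,220) and (412,217), the puck at (249,219) and the guard at (373,238). The table edge is at row ~167 and the tab top spans columns 310-351 at row ~141. The scene view shows the same order.

```bash
python3 - <<'E'
from h import *
im=cv2.imread("pics/top0.png")
g=im.max(2)
m=((g<48)).astype(np.uint8)[195:260,220:440]
n,l,s,c=cv2.connectedComponentsWithStats(m)
for i in range(1,n):
    if s[i,4]>60:
        u,v=c[i]+[220,195]; print("dark",u,v,s[i],onz("top",u,v,.010).round(4))
for k,u,v,z in[("puck",249,219,.01),("guard",373,238,.008),("tabL",310,141,.05),("tabR",351,141,.05),("tabmid",331,141,.05),("binL",219,149,.015),("binR",443,150,.015),("edge",331,168,0),("edge",100,166.5,0),("edge",480,168,0),("funnel",108,210,.03),("lifterNear",524,245,.018),("lifterL",504,168,.018),("cap1",290,238,.012),("cap2",327,220,.012),("cap3",412,217,.012)]:
    print(k,onz("top",u,v,z).round(4))
for k,u,v in[("capA",335,246),("capB",307,232),("capC",270,188),("puck",342,280),("guard",300,201)]: print("scene",k,onz("scene",u,v,.01).round(4))
E
python3 -c "
import cv2
a=cv2.imread('pics/top0.png')[130:260,210:450];cv2.imwrite('pics/c0.png',cv2.resize(a,None,fx=3.3,fy=3.3,interpolation=cv2.INTER_NEAREST))"
```

```text
dark 254.57142857142856 217.41666666666666 [29 15 10 18 84] [0.4818 0.1132 0.01  ]
dark 412.0817307692308 218.5 [183  14  19  18 208] [ 0.482  -0.1624  0.01  ]
dark 326.82758620689657 220.48659003831418 [ 98  17  18  18 261] [ 0.4773 -0.0136  0.01  ]
dark 289.4186046511628 237.74806201550388 [ 61  34  18  18 258] [0.446  0.0512 0.01  ]
puck [0.4789 0.1229 0.01  ]
guard [ 0.4472 -0.0942  0.008 ]
tabL [0.6077 0.0165 0.05  ]
tabR [ 0.6081 -0.0538  0.05  ]
tabmid [ 0.6079 -0.0195  0.05  ]
binL [0.606  0.1806 0.015 ]
binR [ 0.6064 -0.2194  0.015 ]
edge [ 0.5771 -0.0206  0.    ]
edge [0.5764 0.3978 0.    ]
edge [ 0.5784 -0.2881  0.    ]
funnel [0.488  0.3617 0.03  ]
lifterNear [ 0.4353 -0.3486  0.018 ]
lifterL [ 0.5722 -0.3234  0.018 ]
cap1 [0.4452 0.0501 0.012 ]
cap2 [ 0.4777 -0.0139  0.012 ]
cap3 [ 0.4842 -0.1619  0.012 ]
scene capA [0.4504 0.0564 0.01  ]
scene capB [ 0.4812 -0.0071  0.01  ]
scene capC [ 0.4879 -0.1586  0.01  ]
scene puck [0.484  0.1314 0.01  ]
scene guard [ 0.4495 -0.0873  0.01  ]
```

View pics/c0.png

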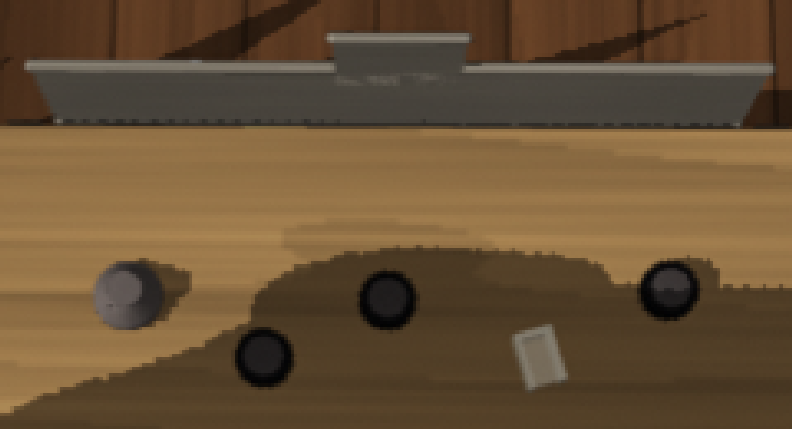

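The crop confirms five objects in the row, with a clear way out ahead of each cap. The edge is at x≈0.577 and the tab at about (0.606, -0.017). I'll approach with the jaws shut.

Request:
step_arm:
  rows:
    - [0.143,-0.273,0,0,0,0.052]
    - [0.143,-0.273,0,0,0,0.052]
    - [0.143,-0.273,0,0,0,0.052]
    - [0.143,-0.273,0,0,0,0.052]
    - [0.143,-0.273,0,0,0,0.052]
  jaw: 1

```text
clock: 0.52
tcp_pos: [0.3053, 0.4699, 0.2448]
orientation: [0.264, 3.129, -0.005]
contact_force: [1.2, -1.2, 0.6]
grip_width: 0.0256
gripper_force: 0.0
```

Request:
step_arm:
  rows:
    - [0.143,-0.273,0,0,0,0.052]
    - [0.143,-0.273,0,0,0,0.052]
    - [0.143,-0.273,0,0,0,0.052]
    - [0.143,-0.273,0,0,0,0.052]
    - [0.143,-0.273,0,0,0,0.052]

```text
clock: 0.93
tcp_pos: [0.39, 0.3061, 0.2451]
orientation: [0.008, 3.141, -0.004]
contact_force: [-1.1, -0.9, 0.3]
grip_width: -0.0002
gripper_force: 0.0
```

Request:
step_arm:
  rows:
    - [0.133,-0.268,-0.1,0,0,0]
    - [0.133,-0.268,-0.1,0,0,0]
    - [0.133,-0.268,-0.1,0,0,0]
    - [0.133,-0.268,-0.1,0,0,0]
    - [0.133,-0.268,-0.1,0,0,0]

```text
clock: 1.35
tcp_pos: [0.4681, 0.146, 0.184]
orientation: [-0.006, -3.14, 0.004]
contact_force: [-1.1, -0.8, 0.1]
grip_width: 0.0001
gripper_force: 0.0
```

Request:
step_arm:
  rows:
    - [0.133,-0.268,-0.1,0,0,0]
    - [0.133,-0.268,-0.1,0,0,0]
    - [0.133,-0.268,-0.1,0,0,0]
    - [0.133,-0.268,-0.1,0,0,0]
    - [0.133,-0.268,-0.1,0,0,0]

```text
clock: 1.77
tcp_pos: [0.5478, -0.0148, 0.1239]
orientation: [-0.005, -3.141, 0.004]
contact_force: [0.8, 0.2, -0.3]
grip_width: -0.0
gripper_force: 0.0
```

Request:
step_arm:
  rows:
    - [0.033,0,-0.06,0,0,0]
    - [0.033,0,-0.128,0,0,0]
    - [0.033,0,-0.128,0,0,0]
    - [0.033,0,-0.128,0,0,0]

```text
clock: 2.1
tcp_pos: [0.5648, -0.0099, 0.0465]
orientation: [0.001, -3.135, 0.001]
contact_force: [1.3, 0.0, 1.1]
grip_width: 0.0001
gripper_force: 0.0
```

Run:
```python
from h import *
print(r.tips_ahead)
a=save("top","pics/top1.png")[100:260,200:460]
b=save("scene","pics/s1.png")[150:380,180:460]
a=cv2.resize(a,(400*260//160*160//160,400)) if 0 else cv2.resize(a,None,fx=1.5,fy=1.5); b=cv2.resize(b,None,fx=1.4,fy=1.4)
h=max(a.shape[0],b.shape[0]); f=lambda x:cv2.copyMakeBorder(x,0,h-x.shape[0],0,0,0)
cv2.imwrite("pics/m1.png",np.hstack([f(a),f(b)])[:,:,::-1])
```

```text
0.014
```

View pics/m1.png

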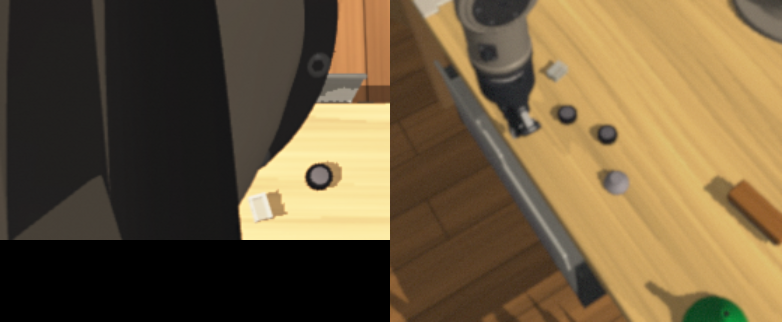

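The top view is blocked by the arm. The scene view shows the fingertips just inside the tab, at about (522,125) in the montage, with nothing disturbed. Now I'll push outward along the arc.

Request:
step_arm:
  rows:
    - [0.015,-0.002,0,0,0,0]
    - [0.03,-0.004,0,0,0,0]
    - [0.045,-0.006,0,0,0,0]
    - [0.06,-0.008,-0.003,0,0,0]
    - [0.07,-0.008,-0.005,0,0,0]

```text
clock: 2.62
tcp_pos: [0.6104, -0.0145, 0.0462]
orientation: [-0.001, 3.141, 0.0]
contact_force: [-3.4, 0.3, 3.6]
grip_width: -0.0001
gripper_force: 1.7
```

Request:
step_arm:
  rows:
    - [0.015,0,-0.003,0,0,0]
    - [0.03,0,-0.006,0,0,0]
    - [0.045,0,-0.009,0,0,0]
    - [0.06,0,-0.013,0,0,0]
    - [0.07,0,-0.017,0,0,0]

```text
clock: 3.03
tcp_pos: [0.6523, -0.0147, 0.0348]
orientation: [-0.001, 3.141, -0.0]
contact_force: [-1.4, 0.6, 3.1]
grip_width: -0.0002
gripper_force: 1.5
```

Request:
step_arm:
  rows:
    - [0.011,0,-0.004,0,0,0]
    - [0.022,0,-0.008,0,0,0]
    - [0.033,0,-0.012,0,0,0]
    - [0.044,0,-0.016,0,0,0]
    - [0.052,0,-0.02,0,0,0]

```text
clock: 3.45
tcp_pos: [0.6823, -0.0146, 0.0225]
orientation: [0.001, -3.14, 0.0]
contact_force: [-3.5, -0.3, 0.3]
grip_width: -0.0003
gripper_force: 1.3
```

Request:
step_arm:
  rows:
    - [0.005,0,0,0,0,0]
    - [0.01,0,0,0,0,0]
    - [0.01,0,0,0,0,0]

```text
clock: 3.7
tcp_pos: [0.6889, -0.0143, 0.0233]
orientation: [-0.002, 3.141, 0.0]
contact_force: [-0.8, -0.7, -0.6]
grip_width: 0.0002
gripper_force: 0.4
```

Request:
step_arm:
  rows:
    - [0.005,0,0,0,0,0]
    - [0.01,0,-0.002,0,0,0]
    - [0.015,0,-0.003,0,0,0]

```text
clock: 3.95
tcp_pos: [0.6906, -0.0144, 0.0227]
orientation: [0.001, -3.126, -0.002]
contact_force: [-34.9, 1.4, 39.8]
grip_width: -0.0004
gripper_force: 25.3
```

The stop is reached. Next I'll back off, rise and look.

Request:
step_arm:
  rows:
    - [-0.02,0,0.0,0,0,0]
    - [-0.06,0,0.02,0,0,0]
    - [-0.1,0,0.09,0,0,0]
    - [-0.13,0,0.15,0,0,0]
    - [-0.15,0,0.2,0,0,0]

```text
clock: 4.37
tcp_pos: [0.6066, -0.0145, 0.1434]
orientation: [-0.001, 3.14, 0.0]
contact_force: [0.1, 0.0, 0.5]
grip_width: 0.0001
gripper_force: 0.0
```

Request:
step_arm:
  rows:
    - [-0.05,0.06,0.04,0,0,0]
    - [-0.1,0.12,0.05,0,0,0]
    - [-0.15,0.18,0.05,0,0,0]
    - [-0.2,0.24,0.05,0,0,0]
    - [-0.23,0.28,0.05,0,0,0]
  jaw: 0.79

```text
clock: 4.78
tcp_pos: [0.4782, 0.1437, 0.173]
orientation: [-0.0, 3.137, 0.003]
contact_force: [-0.5, 0.6, -0.2]
grip_width: 0.0178
gripper_force: 0.0
```

Run:
```python
from h import *
a=save("top","pics/top2.png")[100:270,200:460]
b=save("scene","pics/s2.png")[150:380,180:460]
a=cv2.resize(a,None,fx=1.5,fy=1.5); b=cv2.resize(b,None,fx=1.4,fy=1.4)
h=max(a.shape[0],b.shape[0]); f=lambda x:cv2.copyMakeBorder(x,0,h-x.shape[0],0,0,0)
cv2.imwrite("pics/m2.png",np.hstack([f(a),f(b)])[:,:,::-1]); print(r.get_obs()["grip_width"])
```

```text
0.018178466895382155
```

View pics/m2.png

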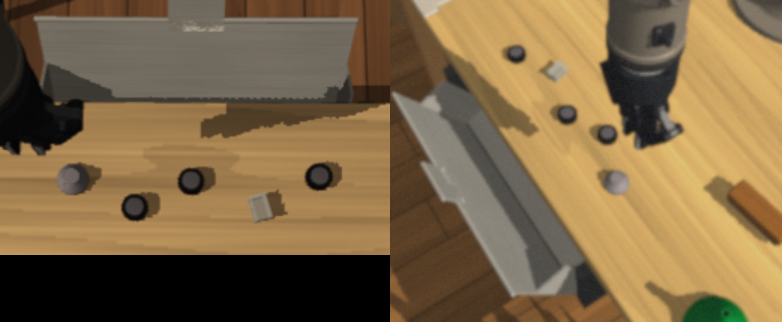

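The bin stands fully open: its front panel top is at row ~18 of the left view, with the mouth visible beyond the edge. Nothing in the row has moved. The jaws are at 18 mm so the fingers cradle a cap, and I'll go behind cap A with a 10° tilt.

Request:
step_arm:
  rows:
    - [-0.1,-0.165,-0.187,0,0.056,0]
    - [-0.1,-0.165,-0.187,0,0.056,0]
    - [-0.1,-0.165,-0.187,0,0.056,0]
    - [-0.1,-0.165,-0.187,0,0.056,0]
    - [-0.1,-0.165,-0.187,0,0.056,0]

```text
clock: 5.3
tcp_pos: [0.4137, 0.0378, 0.0561]
orientation: [-0.007, -2.959, 0.005]
contact_force: [-1.7, -1.0, 0.1]
grip_width: 0.018
gripper_force: 0.0
```

Request:
step_arm:
  rows:
    - [-0.003,0.027,0,0,0,0]
    - [-0.003,0.027,-0.03,0,0,0]
    - [-0.003,0.027,-0.058,0,0,0]
    - [-0.003,0.027,-0.058,0,0,0]

```text
clock: 5.63
tcp_pos: [0.4167, 0.0594, 0.0231]
orientation: [0.002, -2.965, 0.0]
contact_force: [-1.0, -0.2, 0.3]
grip_width: 0.018
gripper_force: 0.0
```

Request:
step_arm:
  rows:
    - [0.01,-0.008,-0.003,0,0,0]
    - [0.025,-0.008,-0.003,0,0,0]
    - [0.045,-0.008,-0.003,0,0,0]
    - [0.065,-0.008,-0.003,0,0,0]
    - [0.085,-0.008,-0.003,0,0,0]

```text
clock: 6.05
tcp_pos: [0.47, 0.0542, 0.0238]
orientation: [0.0, -2.969, -0.001]
contact_force: [-0.5, 0.1, 0.0]
grip_width: 0.0178
gripper_force: 0.0
```

Request:
step_arm:
  rows:
    - [0.02,0,0,0,0,0]
    - [0.04,0,0,0,0,0]
    - [0.06,0,0,0,0,0]
    - [0.08,0,0,0,0,0]
    - [0.1,0,0,0,0,0]

```text
clock: 6.47
tcp_pos: [0.53, 0.0541, 0.024]
orientation: [0.0, -2.969, -0.0]
contact_force: [-0.5, 0.2, -1.2]
grip_width: 0.0181
gripper_force: 0.0
```

Request:
step_arm:
  rows:
    - [0.02,0,0,0,0,0]
    - [0.04,0,0,0,0,0]
    - [0.06,0,0,0,0,0]
    - [0.08,0,0,0,0,0]
    - [0.1,0,0,0,0,0]

```text
clock: 6.88
tcp_pos: [0.5899, 0.054, 0.0241]
orientation: [0.001, -2.969, -0.0]
contact_force: [0.3, -0.1, -0.3]
grip_width: 0.0182
gripper_force: 0.0
```

Request:
step_arm:
  rows:
    - [0,0,0.03,0,0,0]
    - [0,0,0.08,0,0,0]
    - [-0.05,0,0.1,0,0,0]
    - [-0.12,0,0.1,0,0,0]
    - [-0.19,0,0.1,0,0,0]

```text
clock: 7.3
tcp_pos: [0.4761, 0.0542, 0.0848]
orientation: [-0.0, -2.972, -0.002]
contact_force: [-0.4, 1.2, 0.4]
grip_width: 0.0177
gripper_force: 0.0
```

Run:
```python
from h import *
b=save("scene","pics/s3.png")[130:380,160:460]
cv2.imwrite("pics/m3.png",cv2.resize(b,None,fx=1.6,fy=1.6)[:,:,::-1])
```

```text
(no output)
```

View pics/m3.png

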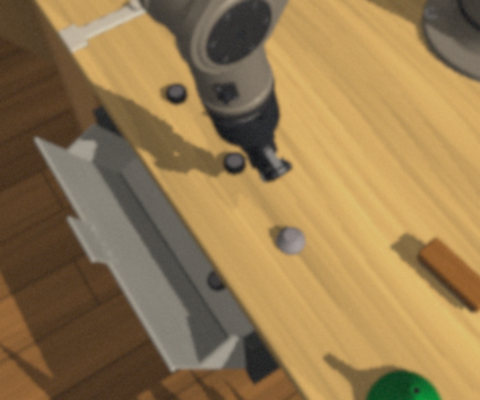

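Cap A lies in the bin, at (217,280) in this crop. Cap B is next.

Request:
step_arm:
  rows:
    - [-0.057,-0.06,0,0,0,0]
    - [-0.057,-0.107,0,0,0,0]
    - [-0.057,-0.107,-0.03,0,0,0]
    - [-0.057,-0.107,-0.07,0,0,0]
    - [-0.057,-0.107,-0.1,0,0,0]

```text
clock: 7.77
tcp_pos: [0.442, -0.0107, 0.023]
orientation: [-0.002, -2.969, -0.0]
contact_force: [-0.6, 0.0, -0.3]
grip_width: 0.0181
gripper_force: 0.0
```

Request:
step_arm:
  rows:
    - [0,0,0,0,0,0]

```text
clock: 7.85
tcp_pos: [0.4399, -0.0103, 0.0213]
orientation: [0.0, -2.964, 0.0]
contact_force: [-0.0, -0.2, 0.3]
grip_width: 0.0177
gripper_force: 0.0
```

Request:
step_arm:
  rows:
    - [0.01,0,0,0,0,0]
    - [0.025,0,0,0,0,0]
    - [0.045,0,0,0,0,0]
    - [0.065,0,0,0,0,0]
    - [0.085,0,0,0,0,0]

```text
clock: 8.27
tcp_pos: [0.4939, -0.0096, 0.0243]
orientation: [0.002, -2.969, -0.0]
contact_force: [0.7, -0.5, 0.4]
grip_width: 0.0183
gripper_force: 0.0
```

Request:
step_arm:
  rows:
    - [0.02,0,0,0,0,0]
    - [0.04,0,0,0,0,0]
    - [0.06,0,0,0,0,0]
    - [0.08,0,0,0,0,0]
    - [0.1,0,0,0,0,0]

```text
clock: 8.68
tcp_pos: [0.5538, -0.0096, 0.0245]
orientation: [0.002, -2.969, -0.0]
contact_force: [0.2, -0.1, 0.2]
grip_width: 0.0183
gripper_force: 0.0
```

Request:
step_arm:
  rows:
    - [0.02,0,0,0,0,0]
    - [0.04,0,0,0,0,0]
    - [0.06,0,0,0,0,0]
    - [0.068,0,0,0,0,0]

```text
clock: 9.02
tcp_pos: [0.5955, -0.0095, 0.0246]
orientation: [0.002, -2.971, -0.0]
contact_force: [-0.2, 0.1, 0.7]
grip_width: 0.0175
gripper_force: 0.0
```

Request:
step_arm:
  rows:
    - [0,0,0.03,0,0,0]
    - [0,0,0.08,0,0,0]
    - [-0.05,0,0.11,0,0,0]
    - [-0.1,-0.05,0.11,0,0,0]
    - [-0.15,-0.1,0.11,0,0,0]

```text
clock: 9.43
tcp_pos: [0.5042, -0.0674, 0.0909]
orientation: [0.008, -2.971, -0.001]
contact_force: [0.3, -2.1, 0.5]
grip_width: 0.0181
gripper_force: 0.0
```

Request:
step_arm:
  rows:
    - [-0.05,-0.05,0,0,0,0]
    - [-0.085,-0.1,0,0,0,0]
    - [-0.085,-0.15,0,0,0,0]
    - [-0.085,-0.15,0,0,0,0]

```text
clock: 9.77
tcp_pos: [0.4506, -0.1653, 0.0904]
orientation: [-0.011, -2.968, 0.005]
contact_force: [1.2, -0.4, -0.5]
grip_width: 0.0179
gripper_force: 0.0
```

Run:
```python
from h import *
b=save("scene","pics/s4.png")[130:380,160:460]
cv2.imwrite("pics/m4.png",cv2.resize(b,None,fx=1.6,fy=1.6)[:,:,::-1])
```

```text
(no output)
```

View pics/m4.png

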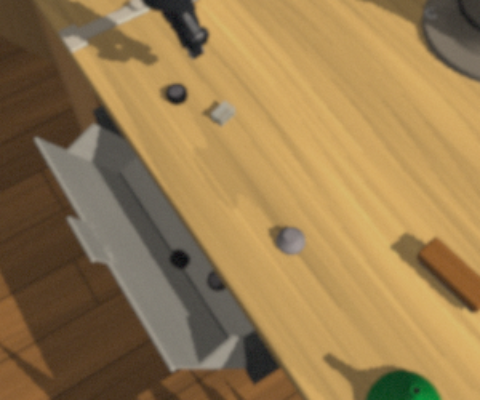

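Two caps are in the bin. Cap C is last.

Request:
step_arm:
  rows:
    - [-0.004,0,-0.03,0,0,0]
    - [-0.004,0,-0.07,0,0,0]
    - [-0.004,0,-0.11,0,0,0]
    - [-0.004,0,-0.11,0,0,0]

```text
clock: 10.15
tcp_pos: [0.4484, -0.1569, 0.0203]
orientation: [0.004, -2.962, -0.002]
contact_force: [-0.4, 0.2, 0.3]
grip_width: 0.0181
gripper_force: 0.0
```

Request:
step_arm:
  rows:
    - [0.01,-0.004,0,0,0,0]
    - [0.025,-0.004,0,0,0,0]
    - [0.045,-0.004,0,0,0,0]
    - [0.065,-0.004,0,0,0,0]
    - [0.085,-0.004,0,0,0,0]

```text
clock: 10.57
tcp_pos: [0.5034, -0.1611, 0.0246]
orientation: [0.002, -2.969, 0.001]
contact_force: [0.2, -0.1, -0.2]
grip_width: 0.0182
gripper_force: 0.0
```

Request:
step_arm:
  rows:
    - [0.02,0,0,0,0,0]
    - [0.04,0,0,0,0,0]
    - [0.06,0,0,0,0,0]
    - [0.08,0,0,0,0,0]
    - [0.1,0,0,0,0,0]

```text
clock: 10.98
tcp_pos: [0.5633, -0.1609, 0.0248]
orientation: [0.002, -2.969, 0.001]
contact_force: [-0.2, 0.0, 0.4]
grip_width: 0.018
gripper_force: 0.1
```

Request:
step_arm:
  rows:
    - [0.02,0,0,0,0,0]
    - [0.04,0,0,0,0,0]
    - [0.055,0,0,0,0,0]

```text
clock: 11.23
tcp_pos: [0.5967, -0.1607, 0.0248]
orientation: [0.003, -2.97, 0.001]
contact_force: [-0.2, 0.9, 0.1]
grip_width: 0.0181
gripper_force: 0.0
```

Request:
step_arm:
  rows:
    - [0,0,0.04,0,0,0]
    - [0,0,0.09,0,0,0]
    - [-0.05,0,0.15,0,0,0]
    - [-0.1,0,0.2,0,0,0]
    - [-0.14,0,0.25,0,0,0]

```text
clock: 11.65
tcp_pos: [0.5106, -0.161, 0.1728]
orientation: [0.002, -2.967, 0.0]
contact_force: [0.1, -0.7, 1.7]
grip_width: 0.0178
gripper_force: 0.0
```

Request:
step_arm:
  rows:
    - [-0.03,0,0.05,0,0,0]
    - [-0.03,0,0.05,0,0,0]
    - [-0.03,0,0.05,0,0,0]
    - [-0.03,0,0.05,0,0,0]

```text
clock: 11.98
tcp_pos: [0.494, -0.1607, 0.2015]
orientation: [0.002, -2.968, -0.0]
contact_force: [-0.4, 0.9, 0.2]
grip_width: 0.0183
gripper_force: 0.0
```

Run:
```python
from h import *
b=save("scene","pics/s5.png")[80:420,120:500]
cv2.imwrite("pics/m5.png",cv2.resize(b,None,fx=1.6,fy=1.6)[:,:,::-1])
```

```text
(no output)
```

View pics/m5.png

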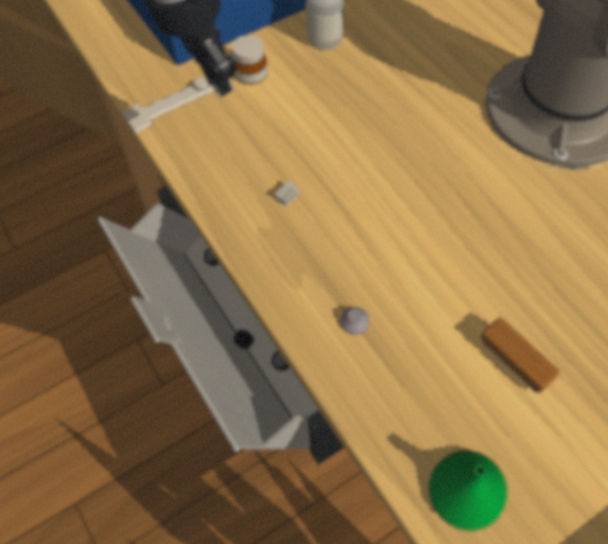

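All three caps are in the bin, at (212,257), (243,339) and (281,360). The bin is open, and the puck, guard and everything else are in place.

```bash
python3 -c "
from bench import r; print(r.hand_in())"
```

```text
the job is handed in; nothing more can be done
None
```

The bin is fully open with all three caps in it, the other items are where they were, and the job was handed in at about 12 s on the robot's clock; no verdict came back.

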